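# Clear the filter housing and pull its filter plate for inspection

### The arm

A 6-joint arm with a two-finger parallel gripper is mounted at the origin on a cart in front of the work surface, level with it; the furniture and walls round the work are solid. World frame = base frame: x ahead of the robot, y to its left, z up, the work surface at z = 0. Lengths are in m, angles in degrees, forces in N, time in s.
With the tool pointing down it reaches from about 0.25 to 0.725 m from the base axis. Payload 9.7 kg.
Tool frame: the origin (TCP) lies between the finger pads; the fingertips stand 19 mm ahead of it and the grasp point (between the pads) is the TCP; x points along the fingers, y is the direction in which the jaws open and shut, and the axes are right-handed (so a half turn about x gives the same grasp; the last joint's range is limited). The gripper opens to 85 mm and grips with 20 to 120 N. Pads are 22 mm wide; open, the fingers measure 114 mm over their backs; the gripper's body (76 mm by 85 mm) begins 54 mm behind the grasp point. The pads swing forward as they close: fully open they stand 13 mm farther back than shut.
Start: joints at [-66.349, 4.979, 10.078, 95.1, 0, 90], TCP at [0.221, -0.504, 0.25] pointing down, gripper open.
Joint ranges: [-179.16, 179.16], [-48.56, 103.87], [-65.8, 70.77], [-126.05, 130.52], [-82.76, 87.17], [-180, 180]. Speed limits (degrees/s): [127.2, 127.2, 147.25, 180, 180, 180].

### API

Orientations are given as [roll, pitch, yaw] about the fixed x, y, z axes, in that order (R = Rz(yaw) Ry(pitch) Rx(roll)).
In Python, from workcell import bot gives the robot as it stands. The module is installed in compiled form; this text tells all that it offers.
- The arm moves only by the shell command python3 -m handwheel 'ROWS' [FORCE]. ROWS is JSON, a list of rows, each a list of 7 numbers: the turn, a rotation vector about the tool's x, y, z in degrees, then the shift along the tool's x, y, z in m, then the closure, from -1 (fully open) to 1 (shut), so that 0 is half open. In form: [[ax, ay, az, dx, dy, dz, fingers], ...]. A call has 1 to 20 rows; each row is the pose to reach, as a shift and turn from the pose commanded when the call began, along the tool's axes at that moment; what a row does not reach only later rows make up. A row lasts 1/8 s, in which the tool goes at most 62.5 mm and 10.7 degrees, less where a joint would pass 70% of its speed; a pose out of reach is approached as far as the arm can. A call with a gripper value outside its range is refused whole. The fingers move at their own pace and stop on an object; FORCE is the grip in N (left out, the last holds). Time passes only in rows, so rows that repeat a pose let the fingers close. It gives the time, the measured TCP pose, the force and the opening at its end, in the units of the state.
- bot.get_obs(): the state, without advancing time (a new reading comes with each control period).
- bot.camera(name): name is "scene" or "top" or "wrist"; returns a dict with "frame" (384x512x3 uint8, red, green, blue), "fx", "fy", "cx", "cy" (pixels), "R" (3x3) and "t" (3): a world point X has camera coordinates R X + t; the wrist camera has in their place "tool_from_camera" (4x4, takes a point from camera to tool coordinates, whose origin is the TCP and whose axes are the tool frame's). Camera axes: x right, y down, z forward; pixel columns grow to the right and rows downward; lengths in m; the calibration is good to about 2 mm. The wrist camera is an equidistant fisheye: a pixel r from the principal point sees the ray r / f radians off the axis. A picture is of the moment at which its call begins: read the wrist's pose just before it. There is no depth.
- bot.job_done(): hands the job in, once; it reports no verdict.
Trained networks look in a picture, given as the dict that the camera call returned (one of the last four; its "shot" number tells which), for a name from the list of things; names that differ only in an ending like _2 or _b are one class to them, and where a whole thing is asked for, a point or a joint stands for the part that bears it (a point fixed in the world has none). Each returns a list of dicts, best first, with "conf" (0 to 1); they miss things now and then, are a little off and sometimes report something else, mostly with a low value. They report only what shows in the picture. A call takes as long as a camera call.
- bot.look_for(name, picture): "bbox" ([left, top, width, height] as shares, 0 to 1, of the picture: columns of its width, rows of its height, round what is visible of it).
- bot.tip_of(name, picture): "centre" ([column, row] as shares, 0 to 1, of the picture: columns of its width, rows of its height: a listed point, or the origin of a listed thing).
The state is a dict: "time": time; "q": joint angles; "qd": joint speeds; "joint_efforts": joint torques, N m; "ee_pos": TCP position; "tcp_rot": TCP orientation; "wrist_force": force on the tool from outside, world axes, zero at the start; "torque": the same for the moment, N m; "opening": finger opening in m.
Only numpy, scipy, OpenCV 4.12 (cv2) and the standard library are available. Lean on these libraries where they do the work, as an engineer would, in place of code of your own. Each camera call takes 0.05 s, during which the arm holds its last target.

### The job

The red-lidded jar has been parked on the cover of the small filter housing: stand it upright on the blue ring mark on the low white shelf, so that it completes the neat row with the two blue-lidded jars, setting it down rather than dropping it. Then swing the housing's cover up by its black tongue until it stands upright or farther back and stays there, and draw the orange-framed filter plate (not the grey blank plate, which stays in its slot) straight up out of the housing. Finish while holding the filter plate in the gripper: upright and still, its lower edge at least 5 cm clear above the housing walls, turned a quarter turn from how it stood in its slot so that its mesh face looks toward the housing's front; do not put it down, and leave the row jars and the other things on the bench where they are.

Things in the scene. Friction and masses are not known exactly. Their poses are not given: they have to be found in the camera images.
- jar_mid (a point): Round white jar with a red lid, 56 mm diameter, 70 mm tall, about 0.1-0.2 kg; standing loose on the closed cover at the start (its underside 86 mm above the bench). Point: its centre, 35 mm above its underside; z is its upright axis.
- free_place (a point): Centre of the free place in the row: flat blue ring mark, 72 mm diameter, on the low white shelf (top 22 mm above the bench, board 90 x 250 mm, rear upstand 10 mm high and 44 mm behind the ring centre). The row's three places lie in line 80 mm apart; the free one may be an end or the middle. x across the board to its back, y along the row, z up.
- row_jar_1_mid (a point): One of two white jars with blue lids that already stand in the row, 66 mm diameter, 82 mm tall, loose, centred 80 mm or 160 mm from the free place. Point: its centre, 41 mm above its underside.
- row_jar_2_mid (a point): The other blue-lidded jar of the row, same size. Point: its centre.
- housing: Grey open-topped filter housing with a blue front panel, fixed to the bench: 110 mm (x, depth) x 140 mm (y, width) x 80 mm high, walls 6 mm. Origin: centre of its underside; x points to the back (hinge side), y to the left, z up; its front faces -x. The cover lies on its walls; two plates stand inside.
- inner_floor (a point): Centre of the housing's inner floor (98 x 128 mm), 8 mm above the bench; axes of the housing. Two upright slots run along x at y = +28 and -28 mm: one holds the filter plate, the other the blank plate, either way round. White slot guides, 30 mm high, hold only the plates' ends (more than 26 mm from their middle along x).
- cover (a joint): Hinge of the cover flap, rad: 0 closed, 1.57 upright, 2.0 end stop leaning back; growing lifts the front edge up and back. The cover is an aluminium plate 110 x 140 x 6 mm, 0.15 kg; its stiff hinge (0.2 N m) keeps it at whatever angle it is left. Farther back leaves more room for a gripper above the slots.
- cover_tongue (a point): Grip point on the cover's black lift tongue: a flat bar 24 mm wide (y) and 8 mm thick (z) that sticks out 40 mm in front of the cover, free space below, 80 mm above the bench when shut. Point: middle of width and thickness, 26 mm in front of the cover's front edge, 136 mm from the hinge line. Axes turn with the cover (the housing's when shut).
- cover_hinge (a point): Centre of the cover's hinge line, at the top rear edge of the housing (55 mm behind its centre, 80 mm up). The hinge line runs along the housing's y; axes are the housing's.
- filter_mid (a point): Filter plate: orange frame, white meshed panel, loose, 0.05-0.08 kg; 70 mm (x) x 8 mm thick (y) x 46 mm (z), pull tab on the middle of its upper edge. Upright in one slot, hidden under the cover, 1.7 mm play each side. Point: centre of the plate proper, 23 mm above its lower edge. y is normal to the mesh face, z up.
- filter_tab (a point): Centre of the filter plate's orange pull tab, 28 (x) x 8 (y) x 20 (z) mm; 33 mm above filter_mid. In the slot it is 64 mm above the bench, its top 6 mm below the top of the walls; free space on its y sides: 32 mm to the side wall, 48 mm to the other plate. Same axes.
- blank_mid (a point): Blank plate: same shape and size all in grey with a dark solid panel, in the other slot. Point: centre of the plate proper, axes as the filter plate.
- timer: Small white bench timer, 62 x 62 x 16 mm, a bystander in front of the housing. Origin: centre of its underside.
- forceps: Steel forceps, 125 mm long, a bystander lying in front of the housing. Origin: middle of the underside.
- beaker: Glass beaker, 56 mm diameter, 58 mm tall, a bystander. Origin: centre of its underside.

How it is judged:
By the outcome, as a careful person would: the job done as asked, in the order asked, and still so for the second after the job is handed in, while the arm keeps its last pose, push and grip.
It also fails if it takes over 64 s, if anything falls off the work surface, if the arm or the gripper's body presses on something with over 40 N, if the wrist force passes 120 N, or if a joint passes its speed limit or range.

## Working session

There is one attempt and no reset: what is moved stays moved. The work goes in short steps, Python scripts to look and compute and a shell command to move; the robot and the scene stay as the last step left them, time stands still between calls to the robot, and variables do not carry over. Pictures are saved under pics/ and viewed, and the job is handed in when it is done.

```bash
mkdir -p pics; cat > h.py <<'E'
import numpy as np, cv2
from workcell import bot
from scipy.spatial.transform import Rotation as Ro
def rot(o): return Ro.from_euler('xyz',o['tcp_rot'],degrees=True).as_matrix()
def ray(c,u,v,o=None):
    """world origin, dir"""
    if 'R' in c and c.get('R') is not None:
        R=np.array(c['R']);t=np.array(c['t'])
        d=np.array([(u-c['cx'])/c['fx'],(v-c['cy'])/c['fy'],1]);return -R.T@t,R.T@d/np.linalg.norm(d)
    x=(u-c['cx'])/c['fx'];y=(v-c['cy'])/c['fy'];r=np.hypot(x,y)
    d=np.array([np.sin(r)*x/max(r,1e-9),np.sin(r)*y/max(r,1e-9),np.cos(r)])
    T=np.array(c['tool_from_camera']);R=rot(o)
    return R@T[:3,3]+np.array(o['ee_pos']),R@T[:3,:3]@d
def atz(c,u,v,z,o=None):
    p,d=ray(c,u,v,o);return p+d*(z-p[2])/d[2]
def tri(rs):
    A=np.zeros((3,3));b=np.zeros(3)
    for p,d in rs:
        M=np.eye(3)-np.outer(d,d);A+=M;b+=M@p
    x=np.linalg.solve(A,b)
    return x,[np.linalg.norm((np.eye(3)-np.outer(d,d))@(x-p)) for p,d in rs]
def proj(c,X,o=None):
    if 'R' in c and c.get('R') is not None:
        q=np.array(c['R'])@X+np.array(c['t']);return c['cx']+c['fx']*q[0]/q[2],c['cy']+c['fy']*q[1]/q[2]
    T=np.array(c['tool_from_camera']);q=np.linalg.inv(T)@np.append(rot(o).T@(X-np.array(o['ee_pos'])),1);q=q[:3]
    th=np.arctan2(np.hypot(q[0],q[1]),q[2]);s=th/np.hypot(q[0],q[1]);return c['cx']+c['fx']*q[0]*s,c['cy']+c['fy']*q[1]*s
def save(c,n): cv2.imwrite(f'pics/{n}.png',cv2.cvtColor(c['frame'],cv2.COLOR_RGB2BGR))
def tip(n,c,k=2): return [(r['centre'][0]*512,r['centre'][1]*384,r['conf']) for r in bot.tip_of(n,c)[:k]]
E
python3 - <<'E'
from h import *
np.set_printoptions(precision=4,suppress=True)
o=bot.get_obs();print(o)
C={}
for n in('scene','top'):
    C[n]=bot.camera(n);save(C[n],n+'0')
    print(n,{k:v for k,v in C[n].items() if k!='frame'})
zs=dict(jar_mid=.121,free_place=.022,row_jar_1_mid=.063,housing=0,cover_tongue=.08,cover_hinge=.08,timer=0,forceps=0,beaker=0)
for k,z in zs.items():
    for n in C:
        for u,v,f in tip(k,C[n]): print(k,n,round(u,1),round(v,1),round(f,2),atz(C[n],u,v,z))
E
```

```text
{'time': 0.0, 'q': array([-66.3503,   5.0113,  10.033 ,  95.1019,  -0.0025,  89.9994]), 'qd': array([ 0.0331,  0.0349,  0.0789, -0.0191, -0.0409,  0.0811]), 'joint_efforts': array([ -0.0002, -52.0393,  46.4802,   0.0163,   0.    ,  -0.    ]), 'ee_pos': array([ 0.2205, -0.5036,  0.2496]), 'tcp_rot': array([-88.1928,  89.9198, 115.4576]), 'wrist_force': array([-0.4762,  0.1233,  0.5179]), 'torque': array([-0.0486,  0.0114, -0.046 ]), 'opening': 0.08554138598845648}
scene {'fx': 357.5849824927884, 'fy': 357.5849824927884, 'cx': 258.07996086025435, 'cy': 196.06967147047533, 'R': array([[-0.8156, -0.5784,  0.0128],
       [-0.4552,  0.6279, -0.6313],
       [ 0.3571, -0.5207, -0.7755]]), 't': array([0.3276, 0.3838, 0.6987]), 'shot': 1}
top {'fx': 390.08141159671345, 'fy': 390.08141159671345, 'cx': 256.62860182723597, 'cy': 194.07880264170984, 'R': array([[ 0.0109, -0.9999,  0.0009],
       [-0.985 , -0.0109, -0.1721],
       [ 0.1721,  0.001 , -0.9851]]), 't': array([-0.1299,  0.5308,  0.8471]), 'shot': 2}
jar_mid scene 253.6 193.2 0.96 [ 0.5096 -0.1311  0.121 ]
jar_mid top 258.1 200.4 0.
[... 306 characters left out ...]
6585 -0.0646  0.063 ]
housing scene 248.0 228.4 0.73 [ 0.5097 -0.1068  0.    ]
housing top 247.6 205.3 0.83 [ 0.5127 -0.1026  0.    ]
cover_tongue scene 277.7 218.4 0.7 [ 0.4365 -0.1289  0.08  ]
cover_tongue top 250.1 236.7 0.74 [ 0.4327 -0.111   0.08  ]
cover_hinge scene 226.5 198.4 0.91 [ 0.5744 -0.105   0.08  ]
cover_hinge top 239.7 173.7 0.62 [ 0.5719 -0.086   0.08  ]
timer scene 292.0 253.8 0.63 [ 0.376  -0.1098  0.    ]
timer top 247.7 254.8 0.78 [ 0.3955 -0.1046  0.    ]
timer top 241.9 173.9 0.26 [ 0.5896 -0.0877  0.    ]
forceps top 286.5 275.4 0.81 [ 0.3491 -0.1956  0.    ]
beaker scene 330.6 206.6 0.85 [ 0.3681 -0.2982 -0.    ]
beaker top 327.9 267.7 0.95 [ 0.3678 -0.2921  0.    ]
```

```bash
python3 - <<'E'
import cv2
for n in('scene0','top0'):
    i=cv2.imread(f'pics/{n}.png'); i=i[80:330,120:420]; cv2.imwrite(f'pics/{n}c.png',cv2.resize(i,None,fx=2.4,fy=2.4,interpolation=cv2.INTER_CUBIC))
E
```

```text
(no output)
```

View pics/scene0c.png

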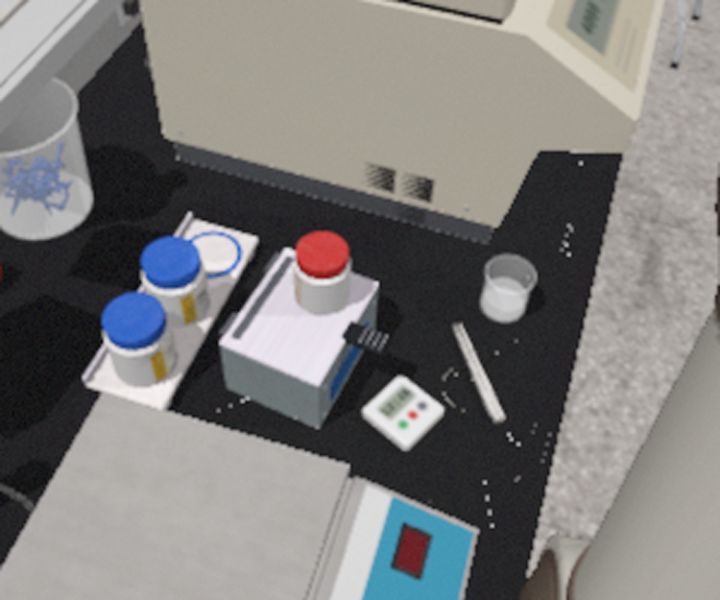

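View pics/top0c.png

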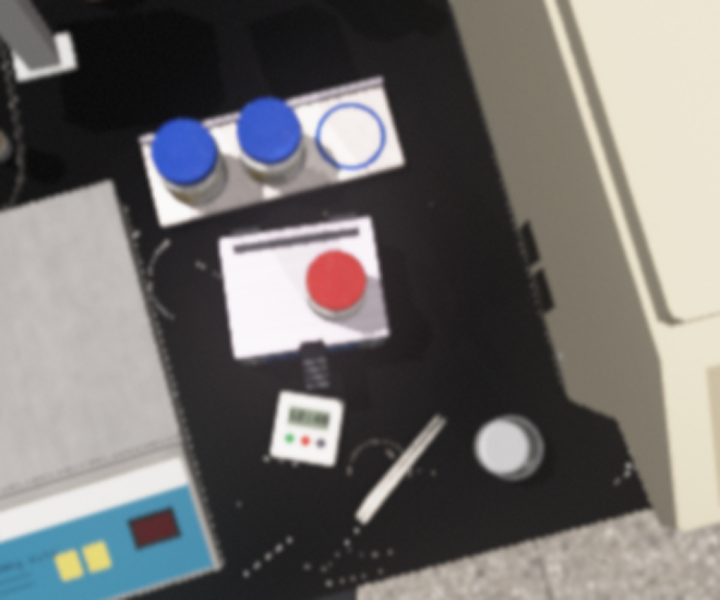

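```bash
python3 - <<'E'
from h import *
np.set_printoptions(precision=4,suppress=True)
C={n:bot.camera(n) for n in('scene','top')}
f=lambda x,y:(120+x/2.4,80+y/2.4)
for n,L in dict(top=dict(ring=(350,136,.022),lidred=(336,280,.156),b1=(269,130,.104),b2=(186,150,.104),c1=(220,238,.086),c2=(371,217,.086),c3=(388,334,.086),c4=(235,357,.086),tong=(318,388,.08),tongr=(313,345,.086), bd1=(141,140,.032),bd2=(382,79,.032),bd3=(404,163,.022),bd4=(162,226,.022),tim=(307,429,.016)),
  scene=dict(ring=(214,254,.022),lidred=(323,253,.156),b1=(171,260,.104),b2=(135,319,.104),c2=(289,252,.086),c3=(379,286,.086),c4=(322,387,.086),c1=(222,343,.086),tong=(386,342,.084),tongr=(350,328,.086),tim=(404,411,.016))).items():
    for k,(x,y,z) in L.items(): print(n,k,atz(C[n],*f(x,y),z))
for n in C:
    for k in('jar_mid','row_jar_1_mid','free_place'):
        print(n,k,[np.round(np.array(r['bbox'])*[512,384,512,384],1) .tolist()+[r['conf']] for r in bot.look_for(k,C[n])[:3]])
E
```

```text
top ring [ 0.6774 -0.1447  0.022 ]
top lidred [ 0.5078 -0.1309  0.156 ]
top b1 [ 0.6551 -0.0687  0.104 ]
top b2 [0.6353 0.0066 0.104 ]
top c1 [ 0.5574 -0.0248  0.086 ]
top c2 [ 0.5787 -0.1632  0.086 ]
top c3 [ 0.4708 -0.1788  0.086 ]
top c4 [ 0.4486 -0.0416  0.086 ]
top tong [ 0.4221 -0.1163  0.08  ]
top tongr [ 0.4601 -0.1114  0.086 ]
top bd1 [0.6676 0.0632 0.032 ]
top bd2 [ 0.7342 -0.1762  0.032 ]
top bd3 [ 0.6498 -0.1989  0.022 ]
top bd4 [0.5826 0.0406 0.022 ]
top tim [ 0.3862 -0.1056  0.016 ]
scene ring [ 0.6733 -0.1465  0.022 ]
scene lidred [ 0.5045 -0.1277  0.156 ]
scene b1 [ 0.6518 -0.0646  0.104 ]
scene b2 [0.6292 0.0123 0.104 ]
scene c2 [ 0.5698 -0.1569  0.086 ]
scene c3 [ 0.4662 -0.1745  0.086 ]
scene c4 [ 0.4427 -0.0406  0.086 ]
scene c1 [ 0.5517 -0.0242  0.086 ]
scene tong [ 0.4225 -0.1207  0.084 ]
scene tongr [ 0.4602 -0.1127  0.086 ]
scene tim [ 0.3833 -0.1019  0.016 ]
scene jar_mid [[242.7, 176.5, 24.2, 34.7, 0.57]]
scene row_jar_1_mid [[180.3, 178.0, 25.2, 37.3, 0.63]]
scene free_place []
top jar_mid [[242.5, 183.3, 31.6, 31.5, 0.93]]
top row_jar_1_mid [[217.2, 122.7, 30.6, 35.3, 0.78]]
top free_place [[249.0, 120.5, 32.0, 31.6, 0.98]]
```

```bash
cat >> h.py <<'E'
def down(yaw):
    "tool x down, tool y at world heading yaw deg"
    a=np.radians(yaw);x=np.array([0,0,-1.]);y=np.array([np.cos(a),np.sin(a),0]);return np.stack([x,y,np.cross(x,y)],1)
def rel(R,p,o=None):
    o=o or bot.get_obs();R0=rot(o);rv=Ro.from_matrix(R0.T@R).as_rotvec(degrees=True)
    d=R0.T@(np.array(p)-np.array(o['ee_pos']));print('turn',np.round(rv,2),'shift',np.round(d,4),'rows>=',max(np.linalg.norm(rv)/10.7,np.linalg.norm(d)/.0625))
E
python3 - <<'E'
from h import *
np.set_printoptions(precision=4,suppress=True)
c=bot.camera('top');o=bot.get_obs();R=rot(o);print(R)
f=lambda x,y:(120+x/2.4,80+y/2.4)
for x,y in((455,0),(560,390),(615,415),(650,510),(680,530)): print(atz(c,*f(x,y),0.),atz(c,*f(x,y),.25))
for y in(16,-164): rel(down(y),[.506,-.129,.26])
for y in(8.4,-171.6): rel(down(y),[.506,-.129,.26])
E
```

```text
[[-0.      0.4011 -0.916 ]
 [ 0.     -0.916  -0.4011]
 [-1.     -0.      0.    ]]
[ 0.8358 -0.2552  0.    ] [ 0.7124 -0.22    0.25  ]
[ 0.4268 -0.3534  0.    ] [ 0.4138 -0.2917  0.25  ]
[ 0.4031 -0.4064  0.    ] [ 0.3965 -0.3304  0.25  ]
[ 0.3131 -0.4363  0.    ] [ 0.3307 -0.3522  0.25  ]
[ 0.2947 -0.4642  0.    ] [ 0.3174 -0.3726  0.25  ]
turn [-82.35  -0.     0.  ] shift [-0.0097 -0.2288 -0.4117] rows>= 7.6962661020027765
turn [97.65  0.    0.  ] shift [-0.0097 -0.2288 -0.4117] rows>= 9.126163809401318
turn [-74.75  -0.     0.  ] shift [-0.0097 -0.2288 -0.4117] rows>= 7.538595417048485
turn [105.25   0.     0.  ] shift [-0.0097 -0.2288 -0.4117] rows>= 9.836444182966142
```

```bash
python3 -m handwheel '[[-25,0,0,-0.02,-0.2,-0.088,-1],[-40,0,0,-0.02,-0.2,-0.088,-1],[-50,0,0,-0.02,-0.2,-0.088,-1],[-50,0,0,-0.02,-0.2,-0.088,-1],[-60,0,0,-0.01,-0.229,-0.412,-1],[-75,0,0,-0.01,-0.229,-0.412,-1],[-82.3,0,0,-0.01,-0.229,-0.412,-1],[-82.3,0,0,-0.01,-0.229,-0.412,-1],[-82.3,0,0,-0.01,-0.229,-0.412,-1],[-82.3,0,0,-0.01,-0.229,-0.412,-1],[-82.3,0,0,-0.01,-0.229,-0.412,-1]]' 40
cat > w.py <<'E'
from h import *
import sys
np.set_printoptions(precision=4,suppress=True)
n=sys.argv[1]
o=bot.get_obs();print(o['time'],o['q'],o['ee_pos'],o['wrist_force'])
c=bot.camera('wrist');save(c,n)
i=cv2.imread(f'pics/{n}.png');cv2.imwrite(f'pics/{n}.png',cv2.resize(i,None,fx=1.5,fy=1.5,interpolation=cv2.INTER_CUBIC))
for a in sys.argv[2:]:
    k,z=a.split('=')
    for u,v,f in tip(k,c): print(k,round(u,1),round(v,1),round(f,2),atz(c,u,v,float(z),o))
E
python3 w.py w1 jar_mid=.121 free_place=.022 row_jar_1_mid=.063 cover_tongue=.08 cover_hinge=.08
```

```text
time: 2.82
ee_pos: [0.5063, -0.1284, 0.2598]
tcp_rot: [-111.1, 89.9, 174.9]
wrist_force: [0.3, -0.3, 0.3]
opening: 0.0857
2.825 [-14.2261   1.45     7.455   96.073   -0.0109  59.7515] [ 0.5063 -0.1284  0.2598] [ 0.2841 -0.3322  0.3476]
free_place 372.6 212.7 0.67 [ 0.6811 -0.143   0.022 ]
free_place 259.3 144.8 0.23 [ 0.5068 -0.1003  0.022 ]
row_jar_1_mid 388.2 156.0 0.93 [ 0.6527 -0.0634  0.063 ]
cover_tongue 187.4 144.8 0.85 [ 0.4317 -0.1143  0.08  ]
cover_hinge 318.1 161.9 0.62 [ 0.5683 -0.0939  0.08  ]
```

View pics/w1.png

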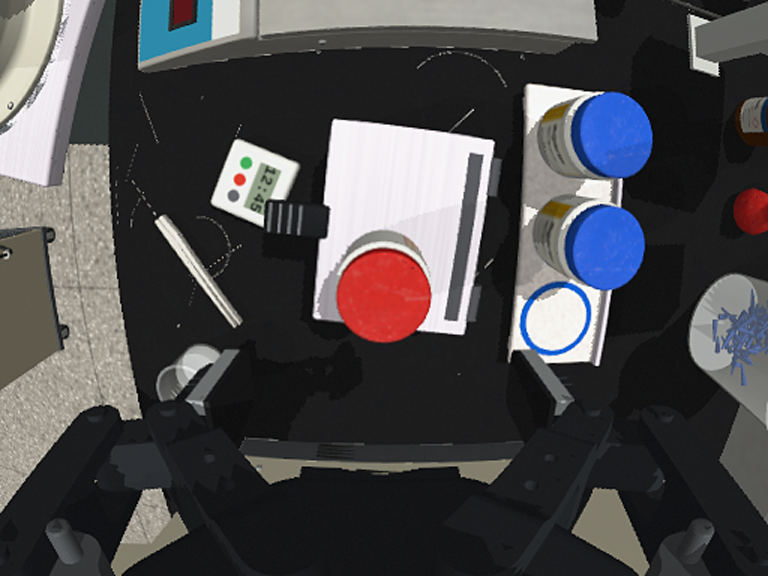

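```bash
python3 - <<'E'
from h import *
np.set_printoptions(precision=4,suppress=True)
o=bot.get_obs();c=bot.camera('wrist')
for k,x,y,z in(('lid',384,296,.156),('ring',555.5,318.5,.022),('b1',605,247,.104),('b2',613,136,.104),('c4',333,119,.086),('c1',494,141,.086),('c2',466,335,.086),('c3',314,319,.086),('tongtip',266,217,.084),('tongroot',328,221,.084),('timer',255,181,.016)): print(k,atz(c,x/1.5,y/1.5,z,o))
fr=cv2.cvtColor(c['frame'],cv2.COLOR_RGB2HSV)
m=cv2.inRange(fr,(0,150,80),(8,255,255));n,l,s,ce=cv2.connectedComponentsWithStats(m)
for i in range(1,n):
    if s[i,4]>300: print('red',s[i],ce[i],atz(c,*(s[i,:2]+s[i,2:4]/2),.156,o))
E
```

```text
lid [ 0.5087 -0.1293  0.156 ]
ring [ 0.678  -0.1455  0.022 ]
b1 [ 0.653  -0.0679  0.104 ]
b2 [0.6331 0.0072 0.104 ]
c4 [ 0.4493 -0.0412  0.086 ]
c1 [ 0.5568 -0.0243  0.086 ]
c2 [ 0.5811 -0.1613  0.086 ]
c3 [ 0.4718 -0.1793  0.086 ]
tongtip [ 0.4214 -0.1174  0.084 ]
tongroot [ 0.4641 -0.1089  0.084 ]
timer [ 0.3898 -0.1019  0.016 ]
red [489 124  23  31 583] [500.8199 139.0172] [ 0.7305 -0.0051  0.156 ]
red [ 226  164   62   63 3073] [256.4566 195.3925] [ 0.5091 -0.1276  0.156 ]
```

```bash
python3 -m handwheel '[[0,0,0,0.06,0.002,0,-1],[0,0,0,0.1,0.002,0,-1],[0,0,0,0.127,0.002,0,-1],[0,0,0,0.127,0.002,0,-1],[0,0,0,0.127,0.002,0,0.2],[0,0,0,0.127,0.002,0,0.6],[0,0,0,0.127,0.002,0,0.6],[0,0,0,0.127,0.002,0,0.6],[0,0,0,0.127,0.002,0,0.6]]' 40; python3 w.py w2
```

```text
time: 4.3
ee_pos: [0.5088, -0.1285, 0.1354]
tcp_rot: [55.3, 89.8, -18.8]
wrist_force: [-2.2, 0.1, 6.6]
opening: 0.0546
4.3 [-14.1696   0.6342  -7.1376  82.0583  -0.0138  59.8874] [ 0.5088 -0.1285  0.1354] [-2.2209  0.0567  6.5574]
```

View pics/w2.png

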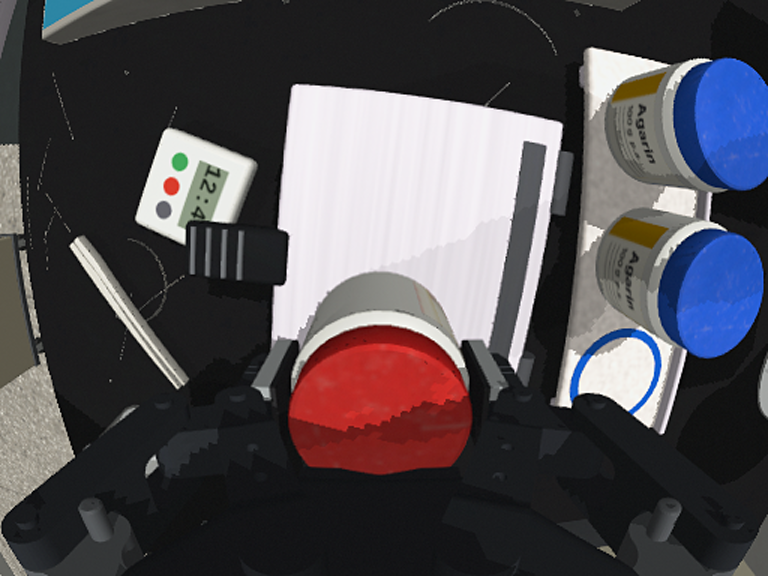

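```bash
python3 -m handwheel '[[0,0,0,-0.02,0,0,0.6],[0,0,0,-0.065,0,0,0.6],[0,0,0,-0.065,0.05,0.02,0.6],[0,0,0,-0.065,0.1,0.04,0.6],[0,0,0,-0.065,0.14,0.056,0.6],[0,0,0,-0.065,0.156,0.0625,0.6],[0,0,0,-0.065,0.156,0.0625,0.6],[0,0,0,-0.065,0.156,0.0625,0.6],[0,0,0,-0.065,0.156,0.0625,0.6]]'; python3 w.py w3 free_place=.022 row_jar_1_mid=.063; python3 -c "
from h import *
rel(down(16),[.676,-.1457,.1])
c=bot.camera('top');save(c,'t3')
c=bot.camera('scene');save(c,'s3')"
```

```text
time: 5.48
ee_pos: [0.6746, -0.1454, 0.1991]
tcp_rot: [59.9, 90.0, -14.2]
wrist_force: [-0.6, -0.4, -1.3]
opening: 0.0548
5.475 [-12.1624  24.4889  27.9229  93.3934  -0.0014  61.893 ] [ 0.6746 -0.1454  0.1991] [-0.625  -0.3501 -1.331 ]
free_place 256.3 172.6 0.56 [ 0.6775 -0.1398  0.022 ]
free_place 124.7 98.5 0.4 [ 0.5206 -0.0993  0.022 ]
turn [-0.05  0.02 -0.04] shift [0.0989 0.0009 0.0006] rows>= 1.5832578392734717
```

View pics/w3.png

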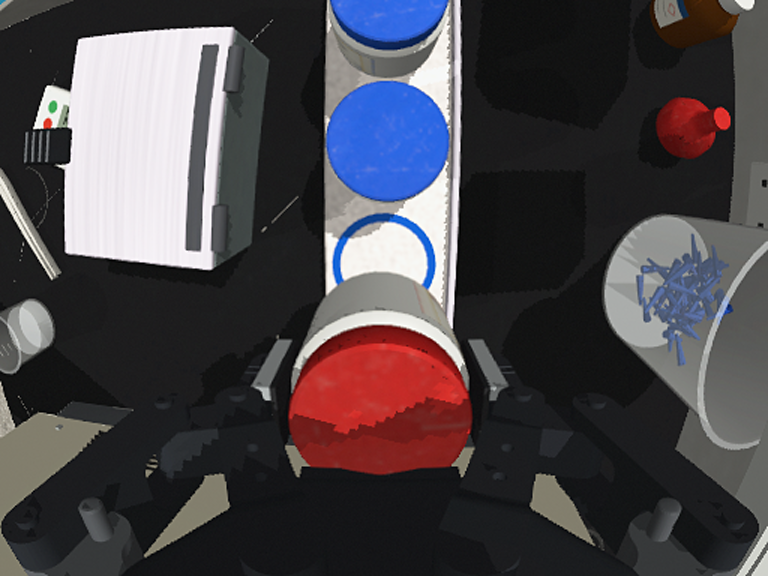

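View pics/s3.png

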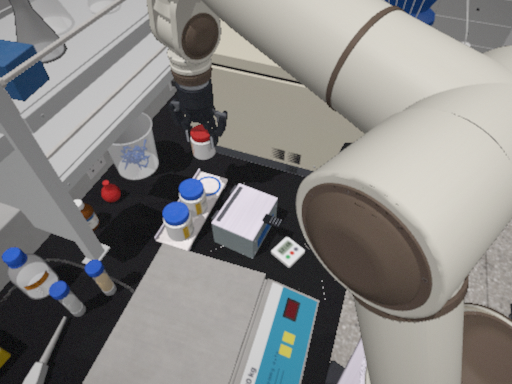

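```bash
python3 - <<'E'
from h import *
np.set_printoptions(precision=4,suppress=True)
o=bot.get_obs();c=bot.camera('wrist')
for x,y in((384.5,213),(333,264),(436,264)): print(atz(c,x/1.5,y/1.5,.022,o))
print(atz(c,388/1.5,141/1.5,.104,o))
a=atz(c,384.5/1.5,213/1.5,.022,o); d=np.array([.2756,-.9613,0]); print(a+d*.036)
# jar lid check
fr=cv2.cvtColor(c['frame'],cv2.COLOR_RGB2HSV)
print(atz(c,380.5/1.5,345/1.5,o['ee_pos'][2]+.023,o))
E
```

```text
[ 0.6691 -0.1092  0.022 ]
[ 0.6445 -0.1529  0.022 ]
[ 0.7133 -0.1333  0.022 ]
[ 0.6576 -0.0668  0.104 ]
[ 0.679  -0.1438  0.022 ]
[ 0.669  -0.1214  0.2217]
```

```bash
python3 -m handwheel '[[0,0,0,0.04,0.0026,-0.001,0.6],[0,0,0,0.08,0.0026,-0.001,0.6],[0,0,0,0.11,0.0026,-0.001,0.6],[0,0,0,0.12,0.0026,-0.001,0.6],[0,0,0,0.123,0.0026,-0.001,0.6],[0,0,0,0.125,0.0026,-0.001,0.6],[0,0,0,0.125,0.0026,-0.001,0.6]]'; python3 w.py w4
```

```text
time: 6.65
ee_pos: [0.678, -0.1439, 0.0745]
tcp_rot: [61.9, 89.9, -12.2]
wrist_force: [0.2, 0.5, -2.2]
opening: 0.0546
6.65 [-11.9799  24.6902  14.424   79.6394  -0.0003  62.0694] [ 0.678  -0.1439  0.0745] [ 0.162   0.4636 -2.1591]
```

View pics/w4.png

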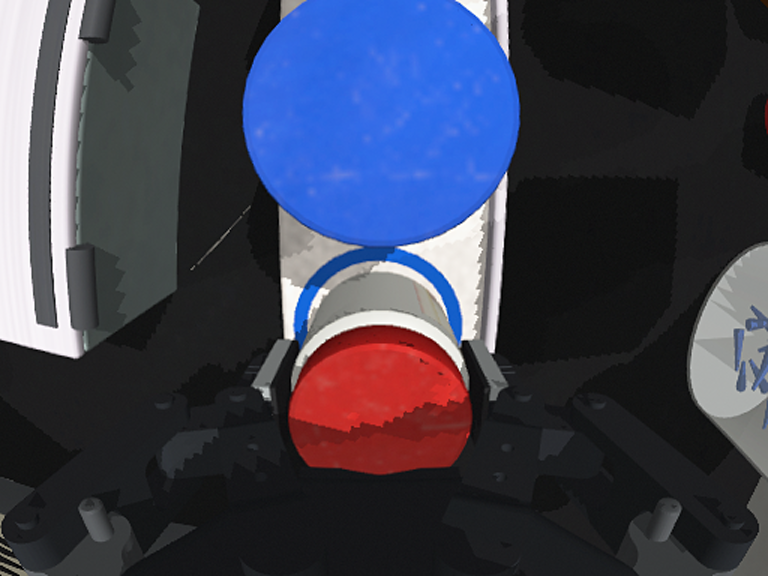

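```bash
python3 - <<'E'
from h import *
np.set_printoptions(precision=4,suppress=True)
o=bot.get_obs();c=bot.camera('wrist')
a=atz(c,379/1.5,247/1.5,.022,o);b=atz(c,379/1.5,272/1.5,.028,o);print(a,b,np.linalg.norm((a-b)[:2]), (a+np.array([.2756,-.9613,0])*.036), (b+np.array([.2756,-.9613,0])*.028))
E
python3 -m handwheel '[[0,0,0,0.001,0,0,0.6],[0,0,0,0.002,0,0,0.6],[0,0,0,0.002,0,0,0.6]]'
python3 -c "
from h import *
o=bot.get_obs();print(o['ee_pos'],o['wrist_force'],o['joint_efforts'])"
```

```text
[ 0.6687 -0.1095  0.022 ] [ 0.6711 -0.1181  0.028 ] 0.008900023945588401 [ 0.6786 -0.1441  0.022 ] [ 0.6789 -0.145   0.028 ]
time: 7.12
ee_pos: [0.6776, -0.1438, 0.0716]
tcp_rot: [69.5, 90.0, -4.6]
wrist_force: [-0.3, -0.0, 0.7]
opening: 0.0544
[ 0.67755876 -0.14375711  0.07159136] [-0.34914933 -0.04948689  0.71448706] [-1.46588415e-02 -7.28108883e+01  4.66357541e+01 -2.96509210e-01
 -1.38259982e-02  1.20938563e-03]
```

```bash
python3 -m handwheel '[[0,0,0,0.001,0,0,0.6],[0,0,0,0.0015,0,0,0.6],[0,0,0,0.0015,0,0,0.6]]'; python3 -m handwheel '[[0,0,0,0.0,0,0,0.4],[0,0,0,0,0,0,0.1],[0,0,0,0,0,0,-0.2],[0,0,0,0,0,0,-0.5],[0,0,0,0,0,0,-0.7],[0,0,0,0,0,0,-0.8],[0,0,0,-0.04,0,0,-0.8],[0,0,0,-0.09,0,0,-0.8],[0,0,0,-0.13,0,0,-1],[0,0,0,-0.13,0,0,-1]]'; python3 w.py w5; python3 -c "
from h import *
c=bot.camera('scene');save(c,'s5');rel(down(98.7),[.428,-.1147,.2]);rel(down(-81.3),[.428,-.1147,.2])"
```

```text
time: 7.5
ee_pos: [0.6775, -0.1438, 0.0715]
tcp_rot: [60.1, 89.9, -13.9]
wrist_force: [-4.7, 1.2, 9.8]
opening: 0.0546
time: 8.75
ee_pos: [0.6787, -0.144, 0.2039]
tcp_rot: [62.2, 89.6, -11.8]
wrist_force: [0.9, 0.1, -1.1]
opening: 0.0855
8.75 [-11.9784  24.8238  28.9005  93.7205   0.0009  62.0713] [ 0.6787 -0.144   0.2039] [ 0.8795  0.1332 -1.0623]
turn [-8.275e+01  1.000e-02 -0.000e+00] shift [-0.0006 -0.232  -0.0966] rows>= 7.733360101876689
turn [ 9.725e+01 -0.000e+00 -1.000e-02] shift [-0.0006 -0.232  -0.0966] rows>= 9.08906984420081
```

View pics/w5.png

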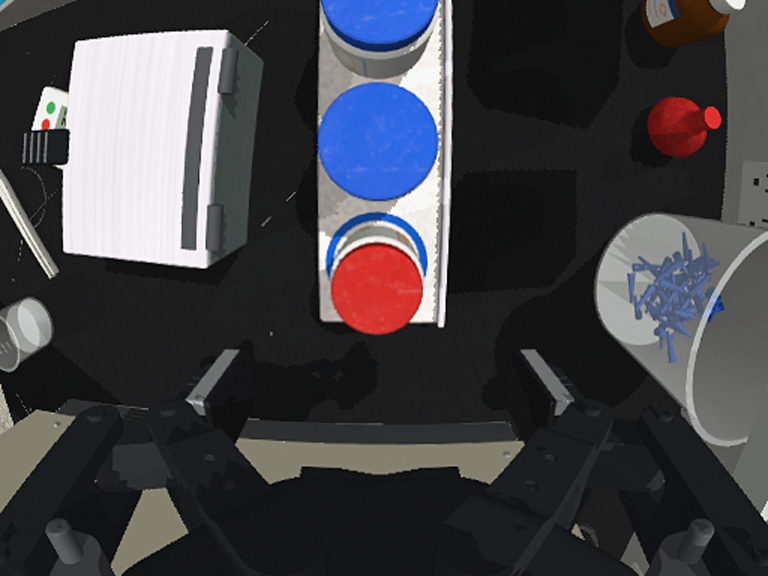

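View pics/s5.png

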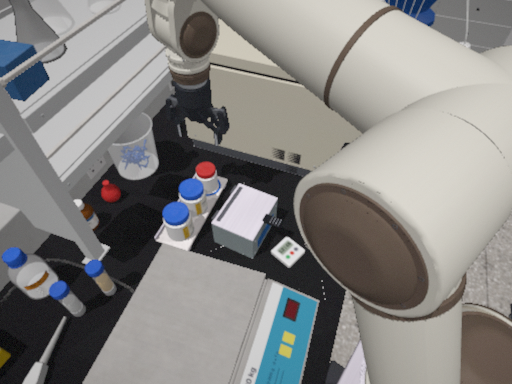

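```bash
python3 -m handwheel '[[-20,0,0,0,-0.06,-0.024,-1],[-40,0,0,0,-0.12,-0.048,-1],[-60,0,0,0,-0.18,-0.072,-1],[-75,0,0,0,-0.226,-0.095,-1],[-82.7,0,0,0,-0.226,-0.095,-1],[-82.7,0,0,0,-0.226,-0.095,-1],[-82.7,0,0,0,-0.226,-0.095,-1],[-82.7,0,0,0,-0.226,-0.095,-1],[-82.7,0,0,0,-0.226,-0.095,-1],[-82.7,0,0,0,-0.226,-0.095,-1]]'; python3 w.py w6 cover_tongue=.08 cover_hinge=.08 ; python3 -c "
from h import *
rel(down(98.7),[.4345,-.1145,.08])"
```

```text
time: 10.1
ee_pos: [0.4338, -0.1144, 0.1989]
tcp_rot: [156.5, 89.9, 165.0]
wrist_force: [-0.2, -0.6, -0.6]
opening: 0.0855
10.1 [-14.777   -9.5513  -9.679   89.9527   0.0004 -23.2653] [ 0.4338 -0.1144  0.1989] [-0.1851 -0.5832 -0.6079]
cover_tongue 253.6 191.2 0.95 [ 0.4346 -0.1118  0.08  ]
cover_hinge 258.2 314.7 0.84 [ 0.5637 -0.0876  0.08  ]
cover_hinge 187.8 85.9 0.61 [ 0.3544 -0.1782  0.08  ]
turn [-0.13 -0.02 -0.01] shift [ 1.195e-01 -1.000e-04  5.000e-04] rows>= 1.9121058454242064
```

View pics/w6.png

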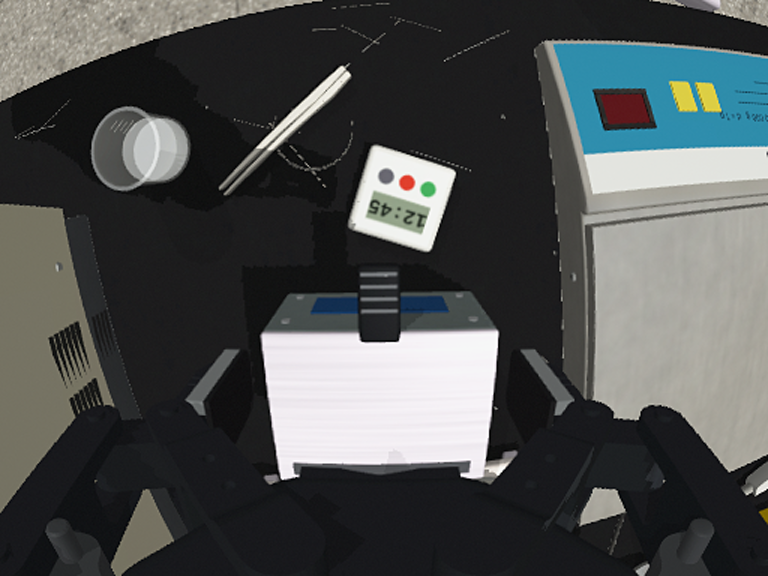

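```bash
python3 - <<'E'
from h import *
o=bot.get_obs();c=bot.camera('wrist')
print(atz(c,380/1.5,266/1.5,.082,o),atz(c,380/1.5,332/1.5,.086,o),atz(c,262/1.5,332/1.5,.086,o),atz(c,499/1.5,331/1.5,.086,o))
E
python3 -m handwheel '[[0,0,0,0.05,0,0.0005,-1],[0,0,0,0.1,0,0.0005,-0.6],[0,0,0,0.119,0,0.0005,-0.3],[0,0,0,0.119,0,0.0005,0],[0,0,0,0.119,0,0.0005,0.6],[0,0,0,0.119,0,0.0005,1],[0,0,0,0.119,0,0.0005,1],[0,0,0,0.119,0,0.0005,1],[0,0,0,0.119,0,0.0005,1]]' 25; python3 w.py w7
```

```text
[ 0.42275872 -0.11398582  0.082     ] [ 0.45998325 -0.10836383  0.086     ] [ 0.47092249 -0.17647074  0.086     ] [ 0.4497088  -0.03948687  0.086     ]
time: 11.42
ee_pos: [0.4352, -0.1147, 0.082]
tcp_rot: [-26.6, 89.9, -17.9]
wrist_force: [-1.7, -0.2, 6.0]
opening: 0.0234
11.425 [-14.756   -8.7896 -21.9342  76.7368  -0.0066 -23.4054] [ 0.4352 -0.1147  0.082 ] [-1.7245 -0.2243  6.0048]
```

View pics/w7.png

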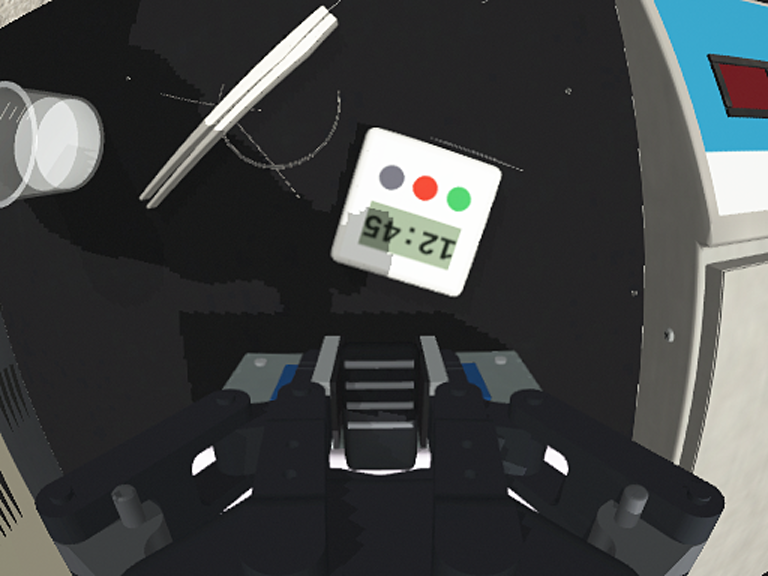

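```bash
python3 -m handwheel '[[0,0,0,-0.0118,0,0.0005,1],[0,0,0,-0.0236,0,0.0021,1],[0,0,0,-0.0352,0,0.0046,1],[0,0,0,-0.0465,0,0.0082,1],[0,0,0,-0.0575,0,0.0127,1],[0,0,0,-0.068,0,0.0182,1],[0,0,0,-0.078,0,0.0246,1],[0,0,0,-0.0874,0,0.0318,1],[0,0,0,-0.0962,0,0.0398,1],[0,0,0,-0.1042,0,0.0486,1],[0,0,0,-0.1042,0,0.0486,1]]'; python3 -c "
from h import *
o=bot.get_obs();print(o['ee_pos'],o['wrist_force'])
c=bot.camera('scene');cv2.imwrite('pics/s8.png',cv2.resize(c['frame'][100:300,100:380,::-1],None,fx=2.5,fy=2.5))"
```

```text
time: 12.85
ee_pos: [0.4835, -0.1068, 0.1858]
tcp_rot: [13.6, 89.9, 22.3]
wrist_force: [0.2, 0.1, 1.6]
opening: 0.0235
[ 0.48353198 -0.10677811  0.18577349] [0.16706742 0.05196412 1.59596174]
```

View pics/s8.png

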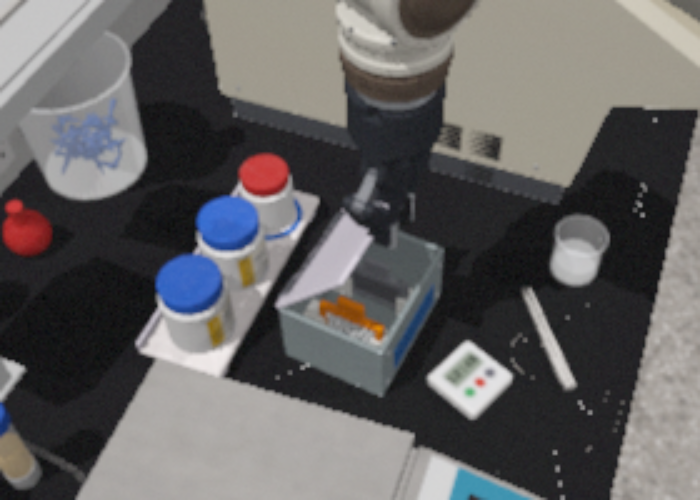

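```bash
python3 -m handwheel '[[0,0,0,-0.0072,0,0.0095,1],[0,0,0,-0.0136,0,0.0194,1],[0,0,0,-0.0191,0,0.0299,1],[0,0,0,-0.0236,0,0.0409,1],[0,0,0,-0.0272,0,0.0522,1],[0,0,0,-0.0297,0,0.0638,1],[0,0,0,-0.0313,0,0.0755,1],[0,0,0,-0.0318,0,0.0874,1],[0,0,0,-0.0313,0,0.0993,1],[0,0,0,-0.0297,0,0.111,1],[0,0,0,-0.0272,0,0.1226,1],[0,0,0,-0.0236,0,0.1339,1],[0,0,0,-0.0236,0,0.1339,1]]'; python3 -c "
from h import *
o=bot.get_obs();print(o['ee_pos'],o['wrist_force'])
c=bot.camera('scene');cv2.imwrite('pics/s9.png',cv2.resize(c['frame'][100:300,100:380,::-1],None,fx=2.5,fy=2.5))"
```

```text
time: 14.52
ee_pos: [0.6166, -0.0854, 0.209]
tcp_rot: [44.2, 89.9, 52.9]
wrist_force: [-1.1, 8.4, -0.0]
opening: 0.0234
[ 0.61656377 -0.08543719  0.2089683 ] [-1.11138693e+00  8.36007114e+00 -7.34282381e-03]
```

View pics/s9.png

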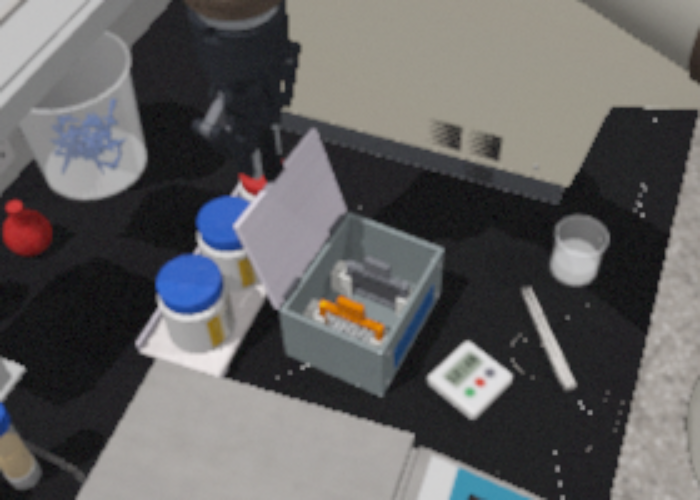

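```bash
python3 -m handwheel '[[0,0,0,0,0,0,0.5],[0,0,0,0,0,0,0],[0,0,0,0,0,0,-0.3],[0,0,0,0,0,0,-0.3],[0,0,0,-0.04,0,0,-0.3],[0,0,0,-0.08,0,0,-0.3],[0,0,0,-0.08,0.014,-0.05,-0.3],[0,0,0,-0.08,0.0277,-0.104,-0.3],[0,0,0,-0.04,0.0277,-0.104,0.25],[0,0,0,-0.02,0.0277,-0.104,0.25],[0,0,0,-0.02,0.0277,-0.104,0.25],[0,0,0,-0.02,0.0277,-0.104,0.25]]'; python3 w.py w10 filter_tab=.064 blank_mid=.031 filter_mid=.031; python3 -c "
from h import *
np.set_printoptions(precision=4,suppress=True)
c=bot.camera('top');cv2.imwrite('pics/t10.png',cv2.resize(c['frame'][100:300,150:400,::-1],None,fx=2.5,fy=2.5))
for u,v,f in tip('filter_tab',c):print(u,v,f,atz(c,u,v,.064))
c=bot.camera('scene');cv2.imwrite('pics/s10.png',cv2.resize(c['frame'][150:280,150:350,::-1],None,fx=4,fy=4,interpolation=2))
for u,v,f in tip('filter_tab',c):print(u,v,f,atz(c,u,v,.064))"
```

```text
time: 16.08
ee_pos: [0.5084, -0.0754, 0.2297]
tcp_rot: [-20.6, 89.9, -12.0]
wrist_force: [0.9, 0.4, -0.4]
opening: 0.0321
16.075 [ -8.4311  -0.4329   2.2027  92.5624  -0.0045 -17.0747] [ 0.5084 -0.0754  0.2297] [ 0.8684  0.3797 -0.3547]
filter_tab 253.3 179.8 0.93 [ 0.5106 -0.0728  0.064 ]
filter_tab 253.4 171.4 0.45 [ 0.5022 -0.074   0.064 ]
blank_mid 203.7 171.9 0.56 [ 0.5176 -0.1278  0.031 ]
filter_mid 255.3 168.7 0.68 [ 0.5055 -0.0713  0.031 ]
filter_mid 229.7 168.7 0.59 [ 0.5097 -0.0994  0.031 ]
246.4256 207.3984 0.31 [ 0.4987 -0.1016  0.064 ]
284.6208 274.0992 0.16 [ 0.3538 -0.1866  0.064 ]
239.5136 221.79840000000002 0.61 [ 0.5119 -0.0759  0.064 ]
207.5136 156.4032 0.41 [ 0.7217 -0.2025  0.064 ]
```

View pics/w10.png

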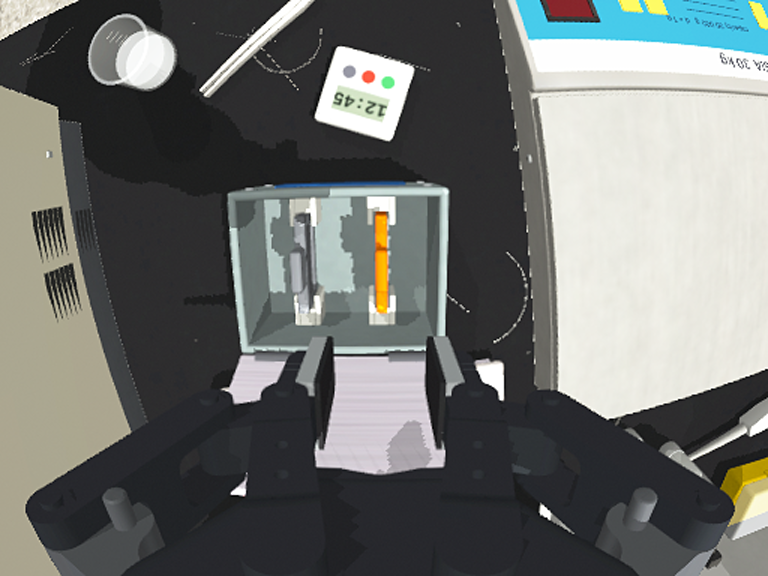

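View pics/s10.png

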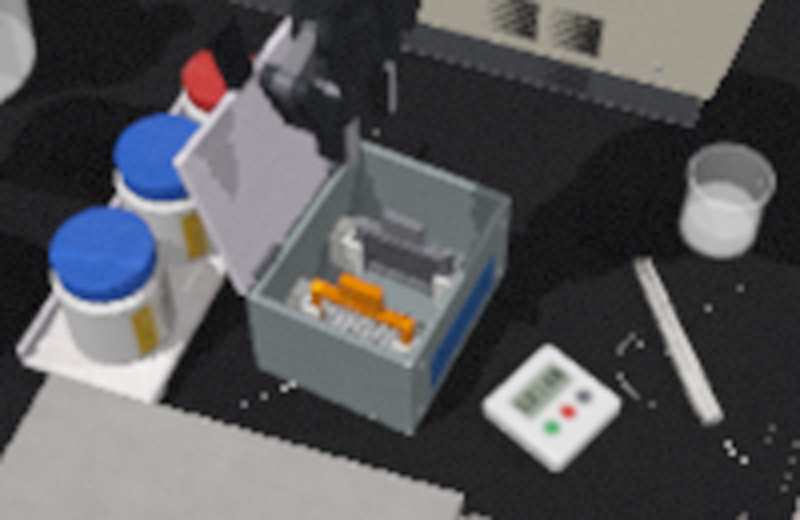

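View pics/t10.png

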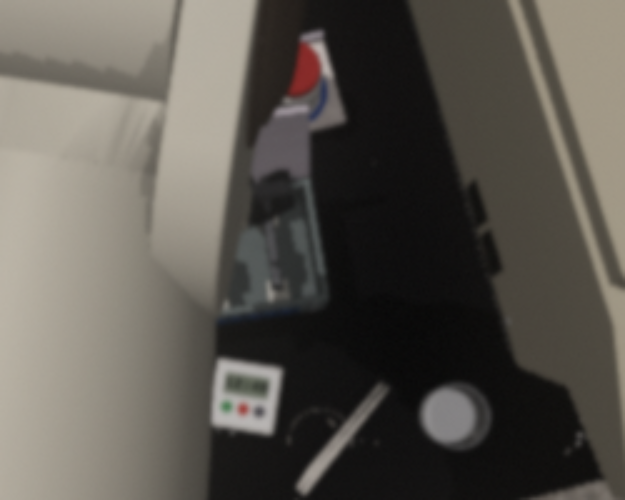

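```bash
python3 -m handwheel '[[0,0,0,0.05,0.0012,0.002,0.25],[0,0,0,0.1,0.0012,0.002,0.25],[0,0,0,0.12,0.0012,0.002,0.25],[0,0,0,0.12,0.0012,0.002,0.25],[0,0,0,0.12,0.0012,0.002,0.25]]' ; python3 w.py w11
```

```text
time: 17.1
ee_pos: [0.5104, -0.0738, 0.1099]
tcp_rot: [-17.5, 89.9, -8.8]
wrist_force: [0.8, 0.6, -0.0]
opening: 0.0321
17.1 [ -8.2322  -0.2092 -10.803   79.3175  -0.0009 -16.8841] [ 0.5104 -0.0738  0.1099] [ 0.7574  0.569  -0.041 ]
```

View pics/w11.png

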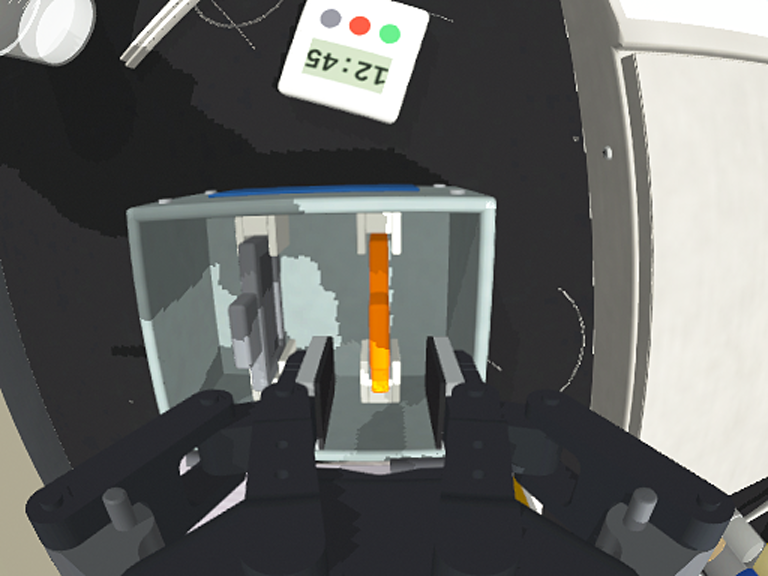

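```bash
python3 -m handwheel '[[0,0,0,0,0,0,0.42],[0,0,0,0,0,0,0.42],[0,0,0,0.02,0,0,0.42],[0,0,0,0.035,0,0,0.42],[0,0,0,0.046,0,0,0.42],[0,0,0,0.046,0,0,0.42]]' ; python3 w.py w12
```

```text
time: 17.9
ee_pos: [0.5093, -0.0737, 0.0618]
tcp_rot: [163.0, 89.9, 171.7]
wrist_force: [0.0, 0.0, -1.0]
opening: 0.0248
17.9 [ -8.2354   0.8889 -15.0769  74.119    0.0002 -16.8839] [ 0.5093 -0.0737  0.0618] [ 0.0369  0.0477 -1.008 ]
```

View pics/w12.png

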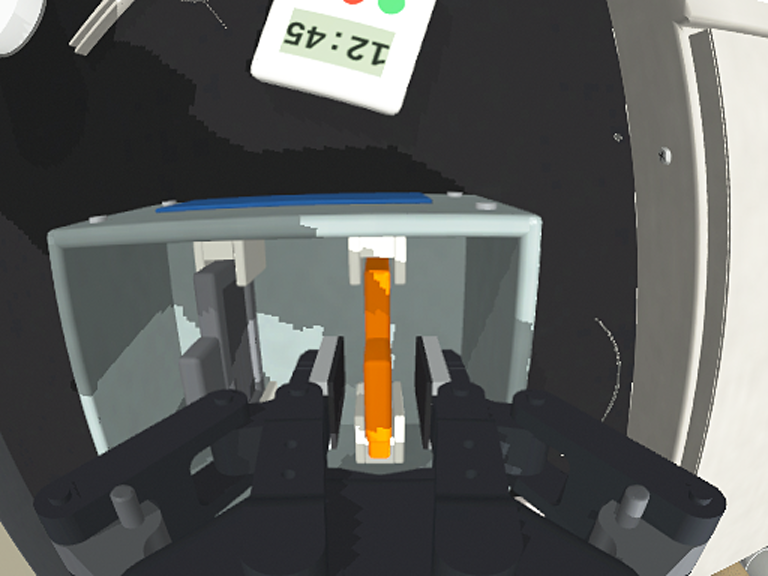

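```bash
python3 -m handwheel '[[0,0,0,0,0,0,0.7],[0,0,0,0,0,0,1],[0,0,0,0,0,0,1],[0,0,0,0,0,0,1],[0,0,0,0,0,0,1]]' 40; python3 -m handwheel '[[0,0,0,-0.01,0,0,1],[0,0,0,-0.02,0,0,1],[0,0,0,-0.035,0,0,1],[0,0,0,-0.05,0,0,1],[0,0,0,-0.07,0,0,1],[0,0,0,-0.09,0,0,1],[0,0,0,-0.11,0,0,1],[0,0,0,-0.11,0,0,1]]' ; python3 w.py w13
```

```text
time: 18.58
ee_pos: [0.5103, -0.0738, 0.0633]
tcp_rot: [-15.0, 89.9, -6.3]
wrist_force: [0.2, 0.1, 5.2]
opening: 0.0073
time: 19.58
ee_pos: [0.5106, -0.0739, 0.1746]
tcp_rot: [-16.9, 89.8, -8.3]
wrist_force: [-0.2, -0.9, -0.5]
opening: 0.0075
19.575 [ -8.2322  -0.737   -4.18    86.3731  -0.0002 -16.8824] [ 0.5106 -0.0739  0.1746] [-0.2185 -0.9169 -0.4793]
```

View pics/w13.png

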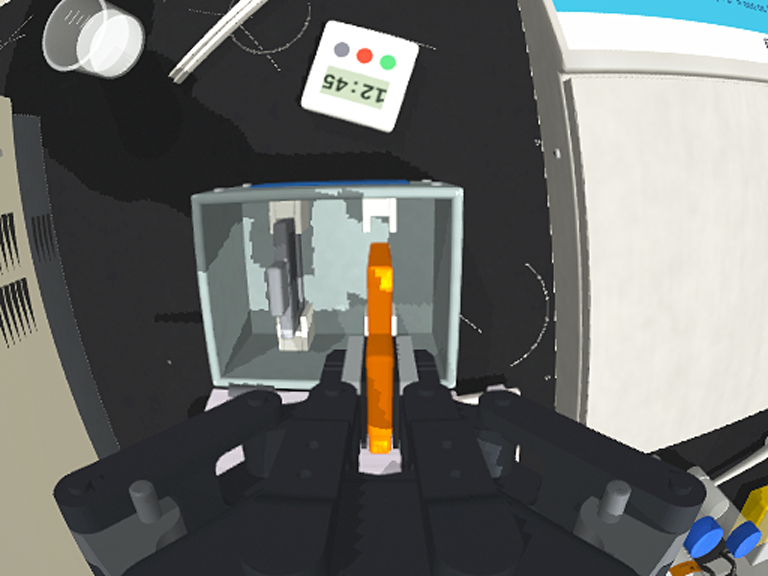

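```bash
python3 -m handwheel '[[0,0,0,-0.025,0,0,1],[0,0,0,-0.05,0,0,1],[8,0,0,-0.05,0,0,1],[17,0,0,-0.05,0,0,1],[26,0,0,-0.05,0,0,1],[35,0,0,-0.05,0,0,1],[44,0,0,-0.05,0,0,1],[53,0,0,-0.05,0,0,1],[62,0,0,-0.05,0,0,1],[71,0,0,-0.05,0,0,1],[79,0,0,-0.05,0,0,1],[85,0,0,-0.05,0,0,1],[90,0,0,-0.05,0,0,1],[90,0,0,-0.05,0,0,1],[90,0,0,-0.05,0,0,1],[90,0,0,-0.05,0,0,1],[90,0,0,-0.05,0,0,1],[90,0,0,-0.05,0,0,1]]' ; python3 w.py w14 filter_tab=.2 row_jar_1_mid=.063; python3 -c "
from h import *
np.set_printoptions(precision=4,suppress=True)
rel(down(8.7),[.5105,-.0738,.225])
for n in('scene','top'):
  c=bot.camera(n);cv2.imwrite('pics/%s14.png'%n,cv2.resize(c['frame'][80:300,100:380,::-1],None,fx=2.7,fy=2.7,interpolation=2))
  for k in('filter_mid','filter_tab','jar_mid'): print(n,k,[tuple(np.round(t,2)) for t in tip(k,c)])
print(bot.get_obs()['qd'])"
```

```text
time: 21.88
ee_pos: [0.5098, -0.0738, 0.2226]
tcp_rot: [-67.9, 90.0, -149.2]
wrist_force: [0.3, -0.8, -0.8]
opening: 0.007
21.875 [-8.2311 -0.3063  1.5379 91.8456 -0.0012 73.102 ] [ 0.5098 -0.0738  0.2226] [ 0.2505 -0.8216 -0.8338]
filter_tab 253.7 256.8 0.88 [ 0.5122 -0.0841  0.2   ]
row_jar_1_mid 125.5 240.9 0.71 [ 0.3793 -0.1627  0.063 ]
turn [-0.04 -0.    0.  ] shift [-0.0024  0.0007  0.0001] rows>= 0.0401933779419314
scene filter_mid [(np.float64(236.29), np.float64(190.5), np.float64(0.61))]
scene filter_tab [(np.float64(234.29), np.float64(176.22), np.float64(0.69)), (np.float64(291.79), np.float64(255.4), np.float64(0.56))]
scene jar_mid [(np.float64(207.21), np.float64(177.91), np.float64(0.58)), (np.float64(179.0), np.float64(222.3), np.float64(0.22))]
top filter_mid []
top filter_tab []
top jar_mid [(np.float64(265.01), np.float64(129.41), np.float64(0.68)), (np.float64(263.58), np.float64(132.79), np.float64(0.38))]
[ 0.0093  0.0598 -0.0345 -0.0187 -0.0769 -0.0173]
```

View pics/w14.png

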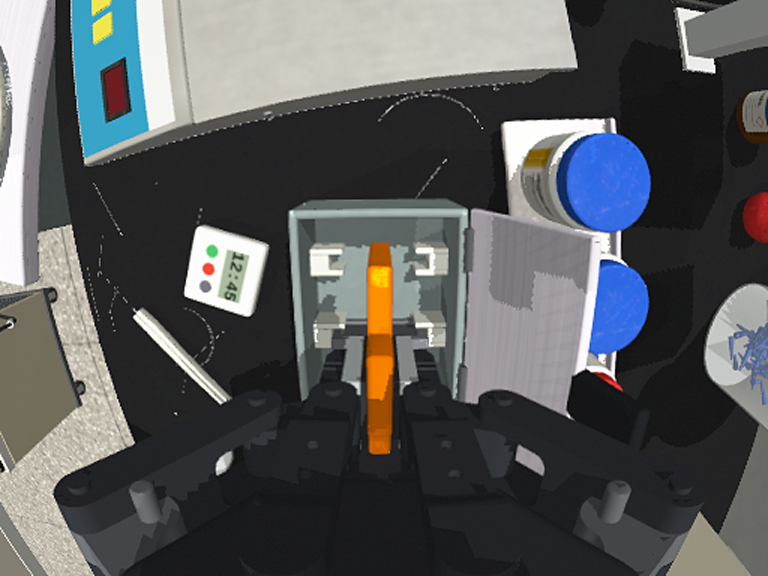

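View pics/scene14.png

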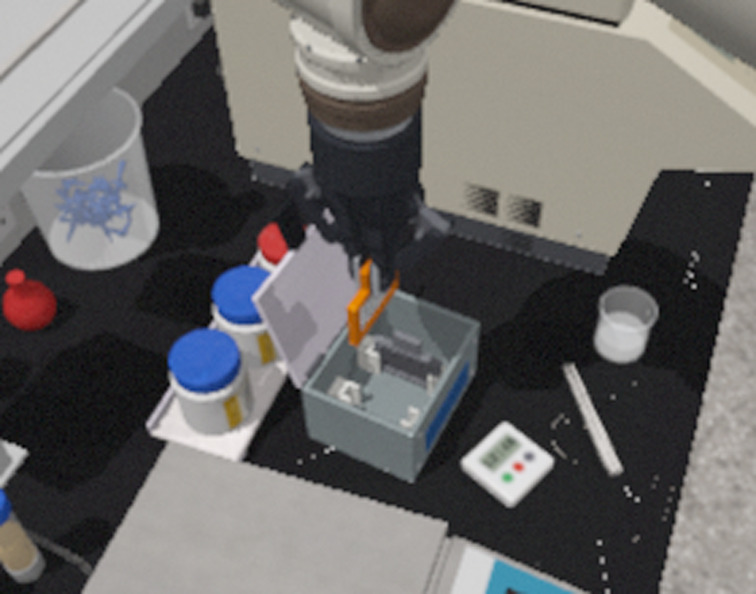

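```bash
python3 -c "
from h import *
print(bot.job_done());o=bot.get_obs();print(o['time'],o['ee_pos'],o['opening'])"
```

```text
the job is handed in; nothing more can be done
None
the job is handed in; nothing more can be done
```

The job is done and handed in at about 22 s of the 64 s allowed.

- **Jar:** The red-lidded jar was lowered until it touched the shelf, then released. The last wrist view before release put it within about 1 mm of the ring centre. A look afterwards showed it upright, in line with the blue-lidded jars.
- **Cover:** I swung it up by its tongue to about 110°. It stayed there after I let go.
- **Filter plate:** I drew the orange plate straight up, raised it and turned it 90°, so its mesh now faces the housing's front. By calculation from the tool height, its lower edge is about 86 mm above the walls. It is held still at a 40 N grip setting, with the fingers 7 mm apart and wrist force about 1 N.
- **Everything else:** The last pictures showed the blank plate in its slot, and the row jars, timer, forceps and beaker apparently where they were.

**Checks that disagreed:** The networks missed the filter in the last top view, where it wasn't found at all. One wrist report placed a row jar at the timer, which the picture contradicted. The scene camera's positions were up to about 6 mm off from the other two, so I relied mainly on the wrist and top cameras. No check failed.

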